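# Tip the check-valve ball out of the parts carousel

### The job

The pump being rebuilt needs its check-valve ball, the one round ball among the parts in the carousel. Without touching the ball, turn the carousel by its crank knob until the ball's compartment is at the spout; only then lift the handle at the back to tip the carousel steeply, so that the ball rolls down the spout into the catch tray. Lower the carousel back down flat afterwards.

Things in the scene. Friction and masses are not known exactly. Their poses are not given: they have to be found in the camera images.
- stand: Fixed dark steel stand, 365 x 150 mm. Origin on the bench below the carousel's turning axis; x to spout and tray, z up. In its frame (mm): tray x 109..205, y -52..52, floor z 15, walls to z 56; tipping hinge along y at x 100, z 40; pan of radius 85, floor z 45, rim to z 79, smooth, open +-36 degrees round +x at the spout (3 mm sill). Its wheel's five vanes (tops z 78), 72 degrees apart, sweep the parts round.
- ball: Plain steel ball, 28 mm diameter, 90 g, origin at its centre. Loose in one of the five compartments, never the one at the spout at first, and free to roll within it; the other four hold a hexagon nut, a sleeve, a hexagon-headed plug and a flanged bush. It rolls over the spout's sill once the pan is tipped beyond about 40 degrees, down into the tray.
- crank (a point): Middle of the black crank knob's grip: upright free-spinning sleeve, 16 mm diameter, z 81 to 123 in the stand's frame (this point z 105), 55 mm from the turning axis, on one of the vanes: compartment centres lie 36, 108, 180, 252, 324 degrees round from it. Carried in a circle about the axis (about 2 N) it turns the wheel either way, a full turn and more; the wheel stays where left.
- handle (a point): Middle of the handle bar at the pan's back: round level steel bar, 12 mm diameter, 100 mm long along the stand's y, at x -135, z 100 mm there, on arms at y +-45. It turns with the pan about the hinge (radius 242 mm), rising and coming over towards the spout, up to a stop at 57 degrees. Axes as the stand's when flat; z leans to the spout when tipped. Lifting takes about 5 N; let go, it sinks back.
Mind the look-alikes: they are no part of the job. What is shaped like the ball but green, orange or purple is not meant.

How it is judged:
On the way, in this order (a step that is already met when the one before it is completed fails the run):
1. with the carousel still flat, the ball's compartment is brought to the spout (x of ball in the frame of stand above 0.03 m and y of ball in the frame of stand between -0.045 and 0.045 m and angle between handle's own z axis and vertical below 0.15 rad), for 0.3 s.
2. the carousel is tipped beyond 0.6 rad (angle between handle's own z axis and vertical above 0.6 rad), for 0.05 s.
At the end, for the whole second after the job is handed in: The ball lies in the catch tray (its centre within the tray's walls and below z 45 mm in the stand's frame) and is nearly still (under 0.1 m/s), and the carousel is down flat again (tilt under 0.1 rad) (x of ball in the frame of stand between 0.105 and 0.21 m and y of ball in the frame of stand between -0.056 and 0.056 m and z of ball in the frame of stand below 0.045 m and angle between handle's own z axis and vertical below 0.1 rad and linear speed of ball below 0.1 m/s); the robot touches nothing.
It fails at once if the carousel is tipped (more than 0.35 rad) while the ball is in a compartment that is not at the spout (angle between handle's own z axis and vertical above 0.35 rad and (x of ball in the frame of stand below 0.02 m or y of ball in the frame of stand above 0.06 m or y of ball in the frame of stand below -0.06 m)).
It fails at once if the ball is touched by the fingers (contact force between the fingers and ball above 0.5 N).
It also fails if it takes over 64 s, if anything falls off the work surface, if the arm or the gripper's body presses on something with over 40 N, if the wrist force passes 120 N, or if a joint passes its speed limit or range.

### The arm

A 6-joint arm with a two-finger parallel gripper is mounted at the origin on the work surface. World frame = base frame: x ahead of the robot, y to its left, z up, the work surface at z = 0. Lengths are in m, angles in rad, forces in N, time in s.
With the tool pointing down it reaches from about 0.375 to 0.9 m from the base axis. Payload 3.1 kg.
Tool frame: the origin (TCP) lies between the finger pads; the fingertips stand 8 mm ahead of it and the grasp point (between the pads) lies 11 mm behind it; z points along the fingers, y is the line along which they close (so a half turn about z gives the same grasp; the last joint's range is limited). The gripper opens to 85 mm and grips with 20 to 120 N. Pads are 22 mm wide; open, the fingers measure 114 mm over their backs; the gripper's body (76 mm by 85 mm) begins 54 mm behind the grasp point. The pads swing forward as they close: fully open they stand 13 mm farther back than shut.
Start: joints at [-1.5, 0.527, 1.433, -0, 1.181, -0.178], TCP at [0.155, -0.606, 0.239] pointing down, gripper open.
Joint ranges: [-3.08, 3.08], [-0.75, 2.2], [0.22, 2.44], [-1.43, 4.57], [0, 2.65], [-2.85, 2.85]. Speed limits (rad/s): [2.79, 2.79, 3.14, 3.14, 3.14, 3.14].

### API

Orientations are given as a unit quaternion [x, y, z, w].
In Python, from station import readout, cams, sign_off gives the robot as it stands.
- The arm moves only by the tool send_rows, never from a script. Its argument "commands" is text: rows parted by semicolons, each of 5 numbers parted by spaces: the finger opening in mm, from 0 to 85.4, then the shift along the tool's x, y, z each as a share of 0.02 m, from -1 to 1, then the turn about the tool's z as a share of 4 degrees, from -1 to 1. In form: grip dx dy dz spin; .... A call has 1 to 20 rows; each row shifts and turns the commanded pose from where the row before left it, along the tool's axes as they then stand; what a row does not reach is not made up. A row lasts 1/12 s, in which the tool goes at most 41.7 mm and 7.16 degrees, less where a joint would pass 70% of its speed; a pose out of reach is approached as far as the arm can. A call with a number of a shift or a turn outside -1 to 1 is refused whole. A call with a gripper value outside its range is refused whole. The fingers move at their own pace and stop on an object; "grip_force" is the grip in N (left out, the last holds). Time passes only in rows, so rows that do not move let the fingers close. It gives the time, the measured TCP pose, the force, the opening and the grip force at its end, in the units of the state.
- readout.sense(): the state, without advancing time (a new reading comes with each control period).
- cams.snapshot(name): name is "side" or "top"; returns a dict with "pixels" (420x560x3 uint8, red, green, blue), "intrinsics" (3x3 intrinsics, pixels), "eye" and "rotation" of the camera in the world. Camera axes: x right, y down, z forward; pixel columns grow to the right and rows downward; lengths in m; the calibration is good to about 2 mm. A picture is of the moment at which its call begins. There is no depth.
- sign_off(): hands the job in; it is judged then, once.
The state is a dict: "t": time; "q": joint angles; "qd": joint speeds; "tau": joint torques, N m; "tcp_pos": TCP position; "tool_rot": TCP orientation; "force": force on the tool from outside, world axes, zero at the start; "ft_torque": the same for the moment, N m; "finger_gap": opening from 0.0 (shut) to 1.0 (fully open); "gripper_force": force on a finger pad.
Only numpy, scipy, OpenCV 4.12 (cv2) and the standard library are available. Lean on these libraries where they do the work, as an engineer would, in place of code of your own. Each camera call takes 0.05 s, during which the arm holds its last target. There are 200 camera calls.

## Working session

There is one attempt and no reset: what is moved stays moved. The work goes in short steps, Python scripts to look and compute and a tool call to move; the robot and the scene stay as the last step left them, time stands still between calls to the robot, and variables do not carry over. Pictures are saved under pics/ and viewed, at most 10 in all, crops included, and the job is handed in when it is done.

Besides the shell and the picture viewer there is one more tool, called after "Emit:" by a JSON object that holds its "name" and its "arguments", one argument or row to a line. send_rows: Moves the arm, as the interface text tells. Its arguments: {"type":"object","properties":{"commands":{"type":"string"},"grip_force":{"type":"number"}},"required":["commands"]}

```bash
mkdir -p pics
cat > h.py <<'E'
import numpy as np, cv2
from station import readout, cams
def snap(n,f):
    s=cams.snapshot(n); np.savez(f'pics/{f}.npz',**{k:np.array(v) for k,v in s.items()})
    cv2.imwrite(f'pics/{f}.png',cv2.cvtColor(s['pixels'],cv2.COLOR_RGB2BGR)); return s
def load(f): return np.load(f'pics/{f}.npz')
def ray(s,u,v,z):
    d=np.array(s['rotation'])@np.linalg.solve(np.array(s['intrinsics']),[u,v,1.]); e=np.array(s['eye'])
    return e+d*(z-e[2])/d[2]
def proj(s,p):
    c=np.array(s['rotation']).T@(np.array(p)-np.array(s['eye'])); q=np.array(s['intrinsics'])@c; return q[:2]/q[2]
E
python3 - <<'E'
from h import *
a=snap('top','t0');b=snap('side','s0')
for s in(a,b): print(s['eye'],s['rotation'],s['intrinsics'])
c=np.hstack([a['pixels'],b['pixels']])
print(readout.sense())
E
```

```text
[0.52566235 0.13125189 0.7741292 ] [-0.70613923  0.70670318 -0.01996569  0.03923492] [[407.63462628   0.         280.6028576 ]
 [  0.         407.63462628 216.87578086]
 [  0.           0.           1.        ]]
[0.32973714 0.56358854 0.51530515] [-0.25522846  0.8676639  -0.40923575  0.12059805] [[422.24132355   0.         283.21998677]
 [  0.         422.24132355 209.24977864]
 [  0.           0.           1.        ]]
{'t': 0.1, 'q': array([-1.49950110e+00,  5.28389906e-01,  1.43381241e+00, -3.61915264e-05,
        1.18140217e+00, -1.78522429e-01]), 'qd': array([-1.79566471e-03, -2.45472196e-03, -2.71348423e-03,  1.63240838e-03,
       -7.83081435e-06,  5.81814150e-04]), 'tau': array([-5.45018192e-04, -4.43304563e+01, -1.78587019e+01, -1.67194521e-04,
        3.86395652e-03,  1.13854628e-05]), 'tcp_pos': array([ 0.15447541, -0.60493763,  0.23840904]), 'tool_rot': array([ 9.92207670e-01,  1.24591043e-01,  3.71948546e-05, -1.00536825e-03]), 'force': array([-1.24585935,  0.46958577, -0.14861185]), 'ft_torque': array([ 0.01226299, -0.04509629, -0.02263424]), 'gripper_force': 0.0, 'finger_gap': 1.0023352031841353}
```

View pics/t0.png

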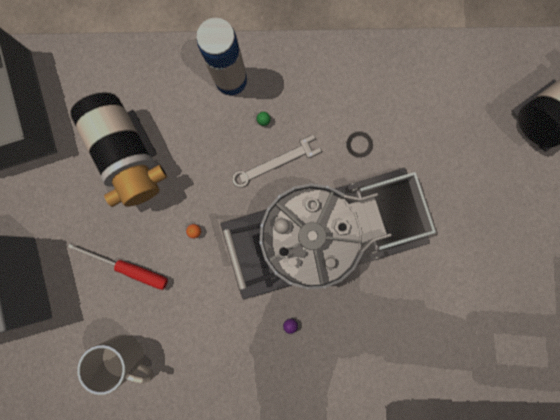

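View pics/s0.png

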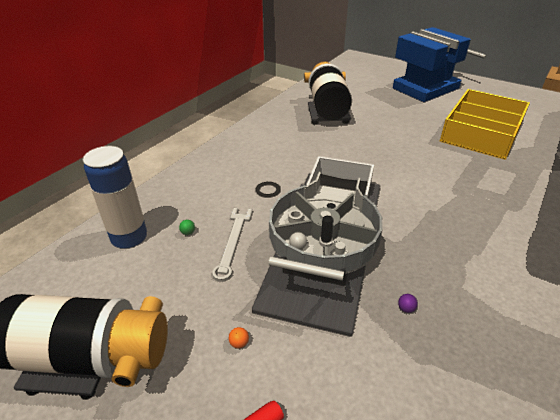

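The top view shows the pan around (313,236), the tray near (400,212) and the handle near (234,258). The ball candidates are the parts at (282,226), (313,205), (343,227), (331,263) and (295,262). The green, orange and purple balls lie outside the carousel. Next I'll enlarge the pan.

```bash
sed -i "s/^def ray/from scipy.spatial.transform import Rotation as R\ndef ray/; s/np.array(s\['rotation'\])/R.from_quat(s['rotation']).as_matrix()/g" h.py
python3 - <<'E'
from h import *
a=cv2.imread('pics/t0.png')[165:305,215:445]; b=cv2.imread('pics/s0.png')[180:290,255:395]
A=cv2.resize(a,(800,487),interpolation=cv2.INTER_CUBIC)  # x3.478
B=cv2.resize(b,None,fx=5,fy=5,interpolation=cv2.INTER_CUBIC)
cv2.imwrite('pics/a.png',A);cv2.imwrite('pics/b.png',B)
E
```

```text
(no output)
```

View pics/a.png

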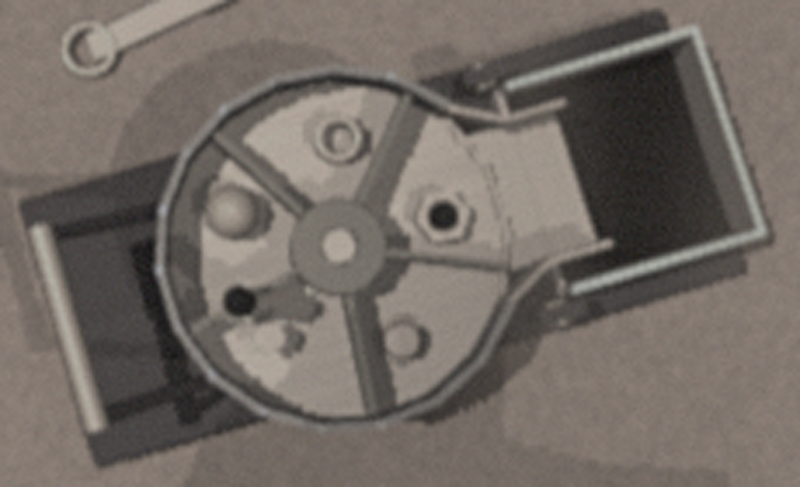

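View pics/b.png

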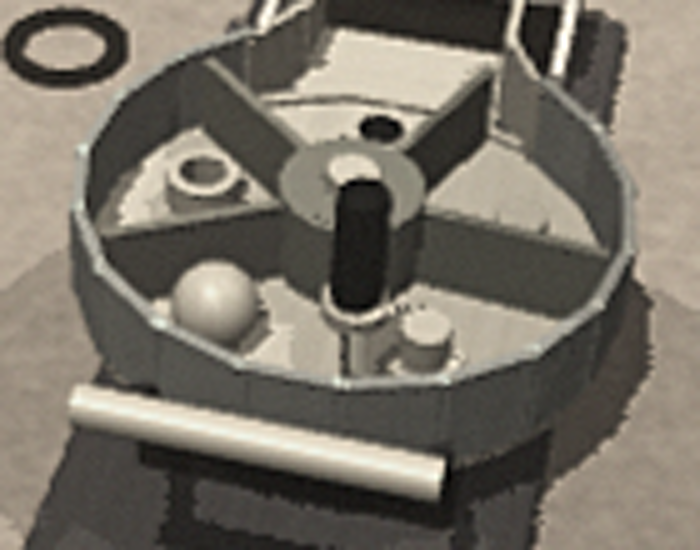

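The ball is the shaded sphere at crop (232,212), i.e. top pixel (282,226), and side pixel (298,240). It sits in the compartment at the back-left, and the black knob top is at crop (240,301). The other compartments hold the nut, the sleeve/bush and the plug, so this is the only round one.

Run:
```python
from h import *
s=load('t0'); g=lambda x,y,z: ray(s,215+x/3.478-.4,165+y/3.478-.4,z)
P={'h1':(38,230,.1),'h2':(97,428,.1),'t1':(695,28,.056),'t2':(768,235,.056),'hub':(338,247,.08),'knob':(240,301,.123),'ball':(232,212,.059)}
W={k:g(*v) for k,v in P.items()}
for k,v in W.items(): print(k,v.round(4))
h=(W['h1']+W['h2'])/2; t=(W['t1']+W['t2'])/2; d=(t-h)[:2]; print('len',np.linalg.norm(d),'exp .34', np.linalg.norm(W['h1']-W['h2']))
ex=d/np.linalg.norm(d); print('yaw',np.degrees(np.arctan2(ex[1],ex[0])), 'handle yaw', W['h1']-W['h2'])
o=((h[:2]+.135*ex)+(t[:2]-.205*ex))/2; print('origin',o)
# h1 is which y side?
ey=np.array([-ex[1],ex[0]])
for k in W: 
    r=W[k][:2]-o; x,y=r@ex,r@ey; print(k,round(x,4),round(y,4),'r',round(np.hypot(x,y),4),'ang',round(np.degrees(np.arctan2(y,x)),1))
b=load('s0')
for n,p in {'knob':W['knob'],'ball':W['ball'],'h1':W['h1'],'h2':W['h2']}.items(): print(n,proj(b,p))
```

```text
h1 [0.5594 0.2412 0.1   ]
h2 [0.4659 0.2122 0.1   ]
t1 [ 0.664  -0.0859  0.056 ]
t2 [ 0.5587 -0.1194  0.056 ]
hub [0.5519 0.0972 0.08  ]
knob [0.5256 0.1442 0.123 ]
ball [0.5704 0.1495 0.059 ]
len 0.34381081623932136 exp .34 0.09788754564391254
yaw -73.3121831215161 handle yaw [0.09348235 0.02903485 0.        ]
origin [0.55192316 0.0955385 ]
h1 -0.1374 0.0489 r 0.1458 ang 160.4
h2 -0.1364 -0.0489 r 0.1449 ang -160.3
t1 0.206 0.0553 r 0.2133 ang 15.0
t2 0.2078 -0.0553 r 0.215 ang -14.9
hub -0.0016 0.0004 r 0.0016 ang 164.5
knob -0.0542 -0.0112 r 0.0554 ang -168.3
ball -0.0464 0.0332 r 0.0571 ang 144.4
knob [327.0572229  217.00016779]
ball [297.38384424 239.90807251]
h1 [269.68240728 260.47567799]
h2 [341.71967237 275.171946  ]
```

Emit:
{"name": "send_rows", "arguments": {
  "commands": "45 0 0 0 -0.65;45 0.7 -0.75 0 0;45 0.7 -0.75 0 0;45 0.7 -0.75 0 0;45 0.7 -0.75 0 0;45 0.7 -0.75 0 0;45 0.7 -0.75 0 0;45 0.7 -0.75 0 0;45 0.7 -0.75 0 0;45 0.7 -0.75 0 0;45 0.7 -0.75 0 0;45 0.7 -0.75 0 0;45 0.7 -0.75 0 0;45 0.7 -0.75 0 0;45 0.7 -0.75 0 0;45 0.7 -0.75 0 0;45 0.7 -0.75 0 0;45 0.7 -0.75 0 0;45 0.7 -0.75 0 0;45 0.7 -0.75 0 0",
  "grip_force": 30
}}

```text
t: 1.77
tcp_pos: [0.3262, -0.2544, 0.2391]
tool_rot: [0.989, 0.147, -0.0, -0.0]
force: [-0.5, 0.6, 1.2]
finger_gap: 0.526
gripper_force: 0.0
```

Emit:
{"name": "send_rows", "arguments": {
  "commands": "45 0.7 -0.75 0 0;45 0.7 -0.75 0 0;45 0.7 -0.75 0 0;45 0.7 -0.75 0 0;45 0.7 -0.75 0 0;45 0.7 -0.75 0 0;45 0.7 -0.75 0 0;45 0.7 -0.75 0 0;45 0.7 -0.75 0 0;45 0.7 -0.75 0 0;45 0.7 -0.75 0 0;45 0.7 -0.75 0 0;45 0.7 -0.75 0 0;45 0.7 -0.75 0 0;45 0.7 -0.75 0 0;45 0.7 -0.75 0 0;45 0.7 -0.75 0 0;45 0.7 -0.75 0 0;45 0 0 0 0;45 0 0 0 0"
}}

```text
t: 3.43
tcp_pos: [0.4885, 0.0767, 0.239]
tool_rot: [0.989, 0.148, -0.0, 0.0]
force: [0.8, 0.4, 0.2]
finger_gap: 0.527
gripper_force: 0.0
```

```bash
cat >> h.py <<'E'
O=np.array([.552,.0958]); yaw=np.radians(-73.1); ex=np.array([np.cos(yaw),np.sin(yaw)]); ey=np.array([-ex[1],ex[0]])
def st(p): r=np.array(p)[:2]-O; return np.array([r@ex,r@ey,p[2]])
def where():
    s=readout.sense(); m=R.from_quat(s['tool_rot']).as_matrix()
    print('t',s['t'],'stand mm',(1000*st(s['tcp_pos'])).round(1),'toolx yaw',np.degrees(np.arctan2(m[1,0],m[0,0])).round(2),'F',np.round(s['force'],1),'gap',round(s['finger_gap']*85.4,1),round(s['gripper_force'],1))
E
python3 -c "
from h import *
where()"
```

```text
t 3.4333 stand mm [-2.00e-01 -6.63e+01  2.39e+02] toolx yaw 17.04 F [0.8 0.4 0.2] gap 45.0 0.0
```

Emit:
{"name": "send_rows", "arguments": {
  "commands": "45 0.7 -0.7 0.2 0;45 0.7 -0.7 0.8 0;45 0.7 -0.7 0.8 0;45 0.66 -0.59 0.8 0;45 0 0 0.9 0;45 0 0 0.9 0;45 0 0 0.3 0;45 0 0 0 0;45 0 0 0 0"
}}

```text
t: 4.18
tcp_pos: [0.5257, 0.1428, 0.1454]
tool_rot: [0.989, 0.147, -0.0, 0.0]
force: [-0.6, 0.6, 0.7]
finger_gap: 0.53
gripper_force: 0.0
```

```bash
python3 -c "
from h import *
where()
snap('side','s1'); a=cv2.imread('pics/s1.png')[100:300,220:420]; cv2.imwrite('pics/s1c.png',cv2.resize(a,(600,600),interpolation=cv2.INTER_CUBIC))"
```

```text
t 4.1833 stand mm [-52.7 -11.5 145.4] toolx yaw 16.86 F [-0.6  0.6  0.7] gap 45.3 0.0
```

View pics/s1c.png

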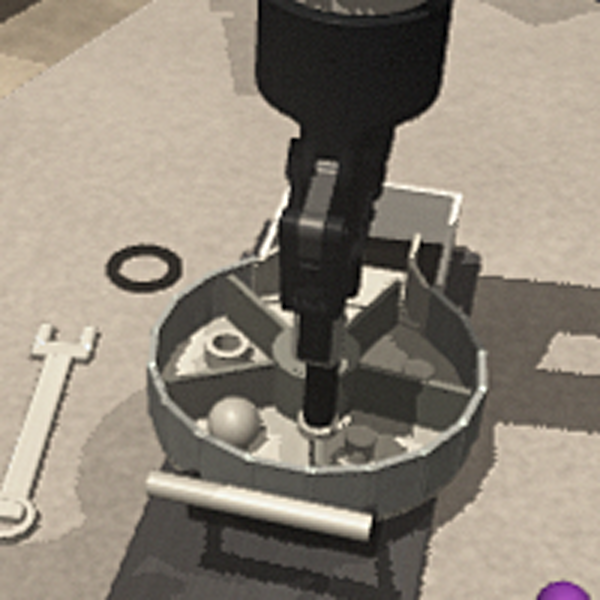

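The fingers (crop 318,340) stand right over the knob (320,390), so I descend and close.

Emit:
{"name": "send_rows", "arguments": {
  "commands": "45 0 -0.05 0.8 0;45 0 0 0.8 0;45 0 0 0.7 0;45 0 0 0.2 0;45 0 0 0 0;8 0 0 0 0;8 0 0 0 0;8 0 0 0 0;8 0 0 0 0;8 0 0 0 0;8 0 0 0 0",
  "grip_force": 25
}}

```text
t: 5.15
tcp_pos: [0.5262, 0.145, 0.0965]
tool_rot: [0.989, 0.147, 0.001, -0.0]
force: [-0.9, 0.5, 6.5]
finger_gap: 0.181
gripper_force: 25.4
```

Run:
```python
from h import *
where()
p=st(readout.sense()['tcp_pos']); a0=np.degrees(np.arctan2(p[1],p[0]))%360; print(a0,np.hypot(*p[:2]))
N=28; a=np.radians(np.linspace(a0,36,N+1))
x=.055*np.cos(a);y=.055*np.sin(a); x[0],y[0]=p[:2]
print(';'.join(f"10 {u/.02:.2f} {v/.02:.2f} 0 0" for u,v in zip(np.diff(y),np.diff(x))))
```

```text
t 5.15 stand mm [-54.5 -10.3  96.5] toolx yaw 16.91 F [-0.9  0.5  6.5] gap 15.4 25.4
190.74635387358765 0.05549618251051255
10 0.27 -0.01 0 0;10 0.26 -0.01 0 0;10 0.26 0.01 0 0;10 0.26 0.04 0 0;10 0.26 0.06 0 0;10 0.25 0.09 0 0;10 0.24 0.11 0 0;10 0.23 0.14 0 0;10 0.21 0.16 0 0;10 0.20 0.18 0 0;10 0.18 0.19 0 0;10 0.16 0.21 0 0;10 0.14 0.23 0 0;10 0.12 0.24 0 0;10 0.09 0.25 0 0;10 0.07 0.26 0 0;10 0.04 0.26 0 0;10 0.02 0.26 0 0;10 -0.01 0.27 0 0;10 -0.03 0.26 0 0;10 -0.06 0.26 0 0;10 -0.08 0.25 0 0;10 -0.11 0.24 0 0;10 -0.13 0.23 0 0;10 -0.15 0.22 0 0;10 -0.17 0.20 0 0;10 -0.19 0.19 0 0;10 -0.21 0.17 0 0
```

Emit:
{"name": "send_rows", "arguments": {
  "commands": "10 0.27 -0.01 0 0;10 0.26 -0.01 0 0;10 0.26 0.01 0 0;10 0.26 0.04 0 0;10 0.26 0.06 0 0;10 0.25 0.09 0 0;10 0.24 0.11 0 0;10 0.23 0.14 0 0;10 0.21 0.16 0 0;10 0.20 0.18 0 0;10 0.18 0.19 0 0;10 0.16 0.21 0 0;10 0.14 0.23 0 0;10 0.12 0.24 0 0;10 0 0 0 0"
}}

```text
t: 6.4
tcp_pos: [0.5962, 0.1313, 0.0966]
tool_rot: [0.989, 0.147, 0.003, -0.0]
force: [3.3, 3.5, 4.7]
finger_gap: 0.181
gripper_force: 25.4
```

```bash
python3 -c "
from h import *
where()"
```

```text
t 6.4 stand mm [-21.1  52.6  96.6] toolx yaw 16.87 F [3.3 3.5 4.7] gap 15.4 25.4
```

Emit:
{"name": "send_rows", "arguments": {
  "commands": "10 0.04 0.22 0 0;10 0.05 0.26 0 0;10 0.04 0.26 0 0;10 0.02 0.26 0 0;10 -0.01 0.27 0 0;10 -0.03 0.26 0 0;10 -0.06 0.26 0 0;10 -0.08 0.25 0 0;10 -0.11 0.24 0 0;10 -0.13 0.23 0 0;10 -0.15 0.22 0 0;10 -0.17 0.20 0 0;10 -0.19 0.19 0 0;10 -0.21 0.17 0 0;10 0 0 0 0;10 0 0 0 0"
}}

```text
t: 7.73
tcp_pos: [0.5943, 0.0606, 0.0965]
tool_rot: [0.989, 0.147, 0.001, 0.001]
force: [2.4, -2.8, 7.4]
finger_gap: 0.178
gripper_force: 25.7
```

```bash
python3 -c "
from h import *
where();p=st(readout.sense()['tcp_pos']);print(np.degrees(np.arctan2(p[1],p[0])))"
```

```text
t 7.7333 stand mm [46.  30.3 96.5] toolx yaw 16.93 F [ 2.4 -2.8  7.4] gap 15.2 25.7
33.38068913923447
```

Emit:
{"name": "send_rows", "arguments": {
  "commands": "40 0 0 0 0;40 0 0 0 0;40 0 0 0 0;40 0 0 -0.5 0;40 0 0 -0.9 0;40 0 0 -0.9 0;40 0 0 -0.9 0;40 0 -0.3 -0.9 0;40 -0.2 -0.8 0 0;40 -0.2 -0.8 0 0;40 -0.2 -0.8 0 0;40 -0.2 -0.8 0 0;40 -0.2 -0.8 0 0;40 -0.2 -0.8 0 0;40 -0.2 -0.8 0 0;40 -0.1 -0.8 0 0;40 0 -0.8 0 0;40 0 -0.8 0 0;40 0 -0.8 0 0;40 0 0 0 0"
}}

```text
t: 9.4
tcp_pos: [0.5081, 0.2306, 0.1758]
tool_rot: [0.989, 0.149, -0.002, -0.0]
force: [1.0, -0.7, 0.5]
finger_gap: 0.472
gripper_force: 0.0
```

```bash
python3 -c "
from h import *
where()
snap('side','s2');snap('top','t2'); a=cv2.imread('pics/s2.png')[60:310,200:440];b=cv2.imread('pics/t2.png')[165:305,215:445]
cv2.imwrite('pics/c2.png',np.hstack([cv2.resize(a,(384,400)),cv2.resize(b,(416,253)).__class__ and cv2.copyMakeBorder(cv2.resize(b,(416,253)),0,147,0,0,0)]))"
```

```text
t 9.4 stand mm [-141.8   -2.8  175.8] toolx yaw 17.14 F [ 1.  -0.7  0.5] gap 40.3 0.0
```

View pics/c2.png

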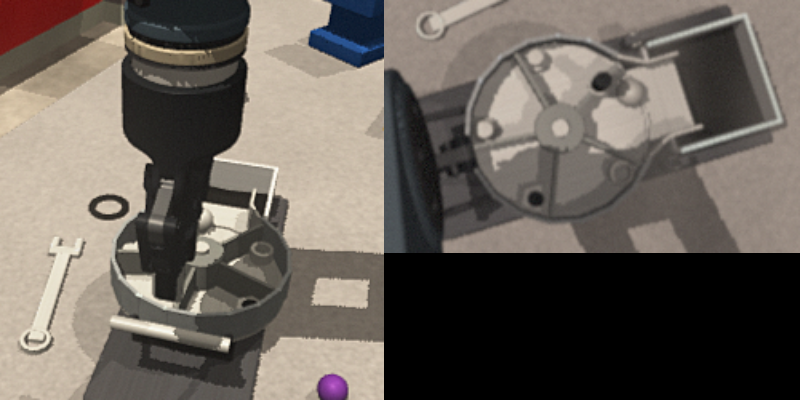

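The ball (right crop 632,93) is now in the spout compartment, against the knob vane. I'll check its coordinates, then grasp the bar.

Emit:
{"name": "send_rows", "arguments": {
  "commands": "40 0.1 0.28 0.5 0;40 0 0 0.9 0;40 0 0 0.9 0;40 0 0 0.9 0;40 0 0 0.8 0;40 0 0 0.35 0;40 0 0 0 0;5 0 0 0 0;5 0 0 0 0;5 0 0 0 0;5 0 0 0 0;5 0 0 0 0;5 0 0 0 0;5 0 0 0 0",
  "grip_force": 40
}}

```text
t: 10.67
tcp_pos: [0.5148, 0.2262, 0.0914]
tool_rot: [0.989, 0.146, 0.001, -0.003]
force: [-2.6, 11.7, -0.8]
finger_gap: 0.124
gripper_force: 38.9
```

Run:
```python
from h import *
where(); print('ball',st(ray(load('t2'),352.1,216.4,.059)))
T=np.radians(np.linspace(0,54,37)); r=np.hypot(.235,.06); a0=np.arctan2(.06,-.235)
x=r*np.cos(a0-T); z=r*np.sin(a0-T)
print(';'.join(f"5 0 {u/.02:.2f} {-v/.02:.2f} 0" for u,v in zip(np.diff(x),np.diff(z))))
```

```text
t 10.6667 stand mm [-135.6    2.3   91.4] toolx yaw 16.78 F [-2.6 11.7 -0.8] gap 10.6 38.9
ball [0.07733641 0.0123623  0.059     ]
5 0 0.08 -0.31 0;5 0 0.09 -0.30 0;5 0 0.10 -0.30 0;5 0 0.11 -0.30 0;5 0 0.11 -0.30 0;5 0 0.12 -0.29 0;5 0 0.13 -0.29 0;5 0 0.14 -0.29 0;5 0 0.14 -0.28 0;5 0 0.15 -0.28 0;5 0 0.16 -0.27 0;5 0 0.17 -0.27 0;5 0 0.17 -0.27 0;5 0 0.18 -0.26 0;5 0 0.19 -0.26 0;5 0 0.19 -0.25 0;5 0 0.20 -0.25 0;5 0 0.21 -0.24 0;5 0 0.21 -0.24 0;5 0 0.22 -0.23 0;5 0 0.22 -0.22 0;5 0 0.23 -0.22 0;5 0 0.24 -0.21 0;5 0 0.24 -0.21 0;5 0 0.25 -0.20 0;5 0 0.25 -0.19 0;5 0 0.26 -0.19 0;5 0 0.26 -0.18 0;5 0 0.27 -0.17 0;5 0 0.27 -0.17 0;5 0 0.28 -0.16 0;5 0 0.28 -0.15 0;5 0 0.28 -0.14 0;5 0 0.29 -0.14 0;5 0 0.29 -0.13 0;5 0 0.29 -0.12 0
```

Emit:
{"name": "send_rows", "arguments": {
  "commands": "5 0 0.05 -0.31 0;5 0 0.07 -0.30 0;5 0 0.08 -0.30 0;5 0 0.10 -0.30 0;5 0 0.11 -0.30 0;5 0 0.12 -0.29 0;5 0 0.13 -0.29 0;5 0 0.14 -0.29 0;5 0 0.14 -0.28 0;5 0 0.15 -0.28 0;5 0 0.16 -0.27 0;5 0 0.17 -0.27 0;5 0 0.17 -0.27 0;5 0 0 0 0"
}}

```text
t: 11.83
tcp_pos: [0.5244, 0.1945, 0.1674]
tool_rot: [0.989, 0.146, 0.001, -0.002]
force: [-1.3, 7.2, 0.2]
finger_gap: 0.125
gripper_force: 39.0
```

Run:
```python
from h import *
where()
r=np.hypot(.235,.06); a0=np.arctan2(.06,-.235); T=np.radians(19.5)
print('exp', 100+1000*r*np.cos(a0-T), 40+1000*r*np.sin(a0-T)-9)
```

```text
t 11.8333 stand mm [-102.4    2.2  167.4] toolx yaw 16.8 F [-1.3  7.2  0.2] gap 10.7 39.0
exp -101.49233885263564 166.0031013854669
```

Emit:
{"name": "send_rows", "arguments": {
  "commands": "5 0 0.18 -0.26 0;5 0 0.19 -0.26 0;5 0 0.19 -0.25 0;5 0 0.20 -0.25 0;5 0 0.21 -0.24 0;5 0 0.21 -0.24 0;5 0 0.22 -0.23 0;5 0 0.22 -0.22 0;5 0 0.23 -0.22 0;5 0 0.24 -0.21 0;5 0 0.24 -0.21 0;5 0 0.25 -0.20 0;5 0 0.25 -0.19 0"
}}

```text
t: 12.92
tcp_pos: [0.5402, 0.1419, 0.2275]
tool_rot: [0.989, 0.146, 0.001, -0.004]
force: [-4.7, 9.9, 7.7]
finger_gap: 0.118
gripper_force: 38.9
```

Emit:
{"name": "send_rows", "arguments": {
  "commands": "5 0 0.26 -0.19 0;5 0 0.26 -0.18 0;5 0 0.27 -0.17 0;5 0 0.27 -0.17 0;5 0 0.28 -0.16 0;5 0 0.28 -0.15 0;5 0 0.28 -0.14 0;5 0 0.29 -0.14 0;5 0 0.29 -0.13 0;5 0 0 0 0;5 0 0 0 0;5 0 0 0 0;5 0 0 0 0;5 0 0 0 0;5 0 0 0 0;5 0 0 0 0;5 0 0 0 0;5 0 0 0 0"
}}

```text
t: 14.42
tcp_pos: [0.5549, 0.0935, 0.2572]
tool_rot: [0.989, 0.147, 0.002, -0.002]
force: [-6.0, 5.8, 12.5]
finger_gap: 0.122
gripper_force: 41.3
```

```bash
python3 -c "
from h import *
where()
snap('side','s3');snap('top','t3'); a=cv2.imread('pics/s3.png')[60:310,200:440];b=cv2.imread('pics/t3.png')[165:305,215:445]
cv2.imwrite('pics/c3.png',np.hstack([cv2.resize(a,(384,400)),cv2.copyMakeBorder(cv2.resize(b,(416,253)),0,147,0,0,0)]))"
```

```text
t 14.4167 stand mm [  3.    2.1 257.2] toolx yaw 16.89 F [-6.   5.8 12.5] gap 10.5 41.3
```

View pics/c3.png

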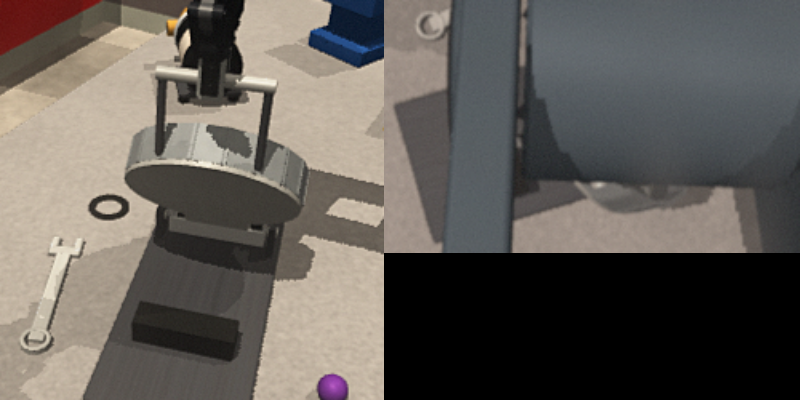

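The carousel is tipped steeply to about 52°, and the arm hides the tray from view. I'll lower it along the reversed path.

Emit:
{"name": "send_rows", "arguments": {
  "commands": "5 0 -0.29 0.13 0;5 0 -0.29 0.14 0;5 0 -0.28 0.14 0;5 0 -0.28 0.15 0;5 0 -0.28 0.16 0;5 0 -0.27 0.17 0;5 0 -0.27 0.17 0;5 0 -0.26 0.18 0;5 0 -0.26 0.19 0;5 0 -0.25 0.19 0;5 0 -0.25 0.20 0;5 0 -0.24 0.21 0;5 0 -0.24 0.21 0;5 0 -0.23 0.22 0;5 0 -0.22 0.22 0;5 0 -0.22 0.23 0;5 0 -0.21 0.24 0;5 0 -0.21 0.24 0;5 0 -0.20 0.25 0;5 0 -0.19 0.25 0"
}}

```text
t: 16.18
tcp_pos: [0.5266, 0.1873, 0.1774]
tool_rot: [0.989, 0.147, 0.001, -0.001]
force: [-2.4, 5.3, 3.0]
finger_gap: 0.12
gripper_force: 42.6
```

Emit:
{"name": "send_rows", "arguments": {
  "commands": "5 0 -0.19 0.26 0;5 0 -0.18 0.26 0;5 0 -0.17 0.27 0;5 0 -0.17 0.27 0;5 0 -0.16 0.27 0;5 0 -0.15 0.28 0;5 0 -0.14 0.28 0;5 0 -0.14 0.29 0;5 0 -0.13 0.29 0;5 0 -0.12 0.29 0;5 0 -0.11 0.30 0;5 0 -0.10 0.30 0;5 0 -0.08 0.30 0;5 0 -0.07 0.30 0;5 0 -0.05 0.24 0;5 0 0 0 0;5 0 0 0 0"
}}

```text
t: 17.6
tcp_pos: [0.5151, 0.2256, 0.0927]
tool_rot: [0.989, 0.146, 0.001, -0.002]
force: [-2.7, 9.9, 0.4]
finger_gap: 0.125
gripper_force: 44.6
```

```bash
python3 -c "
from h import *
where()
snap('side','s4');snap('top','t4'); a=cv2.imread('pics/s4.png')[60:310,200:440];b=cv2.imread('pics/t4.png')[165:305,215:445]
cv2.imwrite('pics/c4.png',np.hstack([cv2.resize(a,(384,400)),cv2.copyMakeBorder(cv2.resize(b,(416,253)),0,147,0,0,0)]))"
```

```text
t 17.6 stand mm [-135.     2.4   92.7] toolx yaw 16.84 F [-2.7  9.9  0.4] gap 10.7 44.6
```

View pics/c4.png

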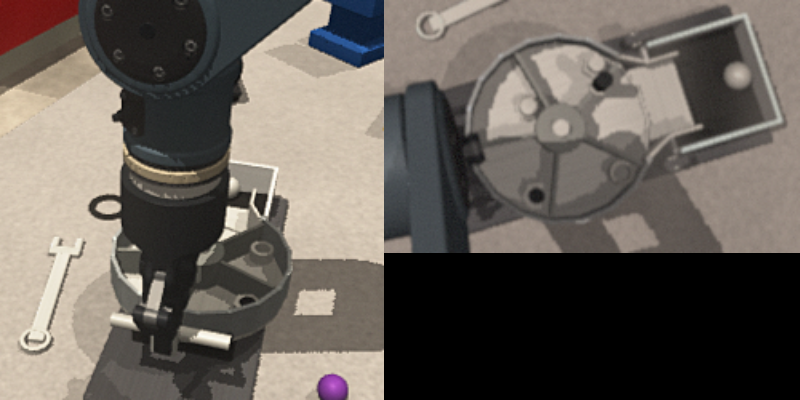

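The ball lies in the tray (right crop 737,75) and the pan is down. Now I release the bar and retreat upward.

Emit:
{"name": "send_rows", "arguments": {
  "commands": "10 0 0 0.06 0;40 0 0 0 0;40 0 0 0 0;40 0 0 0 0;40 0 0 0 0;40 0 0 -0.4 0;40 0 0 -0.8 0;40 0 0 -0.8 0;40 0 0 -0.8 0;40 0 0 -0.8 0;40 0 0 -0.8 0;40 0 0 0 0;40 0 0 0 0;40 0 0 0 0;40 0 0 0 0"
}}

```text
t: 18.95
tcp_pos: [0.5146, 0.2225, 0.1775]
tool_rot: [0.989, 0.147, -0.001, 0.0]
force: [-0.6, 0.1, 0.0]
finger_gap: 0.469
gripper_force: 0.0
```

```bash
python3 -c "
from h import *
where()
s=snap('side','s5');snap('top','t5'); print('h1 h2 s0 proj 269.7,260.5 341.7,275.2'); a=cv2.imread('pics/s5.png')[60:310,200:440];b=cv2.imread('pics/t5.png')[165:305,215:445]
cv2.imwrite('pics/c5.png',np.hstack([cv2.resize(a,(384,400)),cv2.copyMakeBorder(cv2.resize(b,(416,253)),0,147,0,0,0)]))"
```

```text
t 18.95 stand mm [-132.1    1.   177.5] toolx yaw 16.9 F [-0.6  0.1  0. ] gap 40.1 0.0
h1 h2 s0 proj 269.7,260.5 341.7,275.2
```

View pics/c5.png

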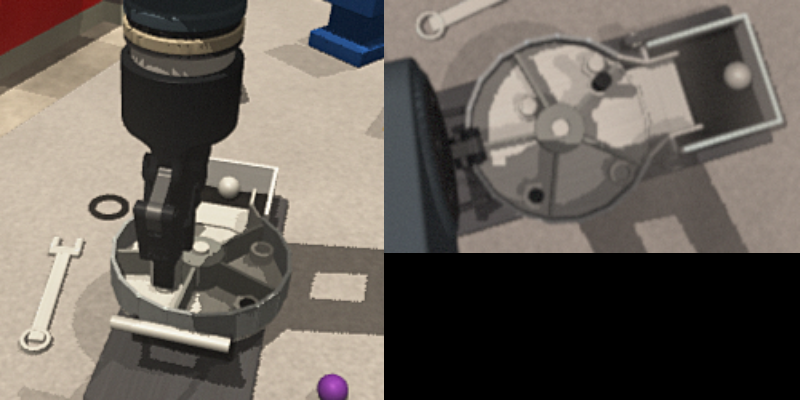

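The ball is at rest in the tray, with the same pixel (737,75) as before. The pan is flat, the handle is where it started, and the gripper is clear.

```bash
python3 -c "
from station import sign_off
print(sign_off())"
```

```text
the job is handed in; nothing more can be done
None
```

I turned the carousel to bring the ball to the spout and tipped it to about 52°. The ball is at rest in the catch tray, the carousel is back down flat, and the job was handed in at about 19 s; no verdict came back.

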